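Feel out, clear and reload the three bays of a cartridge carrier

ROBOT

A 6-joint arm with a two-finger parallel gripper is mounted at the origin on a cart in front of the work surface, level with it; the furniture and walls round the work are solid. World frame = base frame: x ahead of the robot, y to its left, z up, the work surface at z = 0. Lengths are in m, angles in rad, forces in N, time in s.
With the tool pointing down it reaches from about 0.275 to 0.825 m from the base axis. Payload 4.9 kg.
Tool frame: the origin (TCP) lies midway between the tips of the shut fingers; the grasp point (between the pads) lies 19 mm behind it (bot.grip_depth is the distance from the TCP to the grasp point, in m); z points along the fingers, y is the line along which they close (so a half turn about z gives the same grasp; the last joint's range is limited). The gripper opens to 85 mm and grips with 20 to 120 N. Pads are 22 mm wide; open, the fingers measure 114 mm over their backs; the gripper's body (76 mm by 85 mm) begins 54 mm behind the grasp point. The pads swing forward as they close: fully open they stand 13 mm farther back than shut.
Start: joints at [1.166, 0.326, -0.193, 1.052, 0, 1.437], TCP at [0.147, 0.53, 0.231] pointing down, gripper open.
Joint ranges: [-2.65, 2.65], [-0.97, 1.79], [-1.3, 1.35], [-1.93, 2.1], [-1.47, 1.37], [-3.14, 3.14]. Speed limits (rad/s): [2.57, 2.57, 3.14, 3.14, 3.14, 3.14].

INTERFACE

Orientations are given as a unit quaternion [w, x, y, z].
In Python, from cell import bot gives the robot as it stands. Calls block until the motion is done:
- bot.move_pose(position, orientation): joint-space move of the TCP to a pose.
- bot.move_linear(position, speed=0.15, rotation=None, until_force=None): straight line of the TCP; rotation=None keeps the orientation; speed is the mean speed in m/s. With until_force (N) it stops when the force on the tool has changed by that much, and returns True; else False.
- bot.goto_joints(angles): joint-space move.
- bot.set_gripper(opening, grasp_force=None): opening from 0.0 (shut) to 1.0 (fully open); grasp_force is the grip in N (None keeps the last); returns when the fingers have stopped.
- bot.wait(seconds).
- bot.solve_ik(position, orientation): joint angles nearest the present ones, or None.
- bot.camera(name): name is "scene" or "side" or "wrist"; returns the picture (480x640x3 uint8, red, green, blue); there is no depth.
- bot.calibration(name): a dict with "mtx" (3x3 intrinsics, pixels), "k1" (the pictures are not rectified: a ray, as slopes to the right and down, at radius r is drawn at 1 + k1 r^2 times it, then the intrinsics apply), "extrinsics" (4x4, takes a point from world to camera coordinates); the wrist camera has in their place "hand_eye" (4x4, takes a point from camera to tool coordinates, whose origin is the TCP and whose axes are the flange's). Camera axes: x right, y down, z forward; pixel columns grow to the right and rows downward; lengths in m; the calibration is good to about 2 mm. A picture is of the moment at which its call begins: read the wrist's pose just before it. calibration takes no time and is no camera call.
A pose or a line that the arm cannot do raises bot.PlanningError and nothing moves.
- bot.close_job(): hands the job in; it is judged then, once.
Trained networks look in the newest picture that a camera, given by its name, has taken for a name from the list of things; names that differ only in an ending like _2 or _b are one class to them, and where a whole thing is asked for, a point or a joint stands for the part that bears it (a point fixed in the world has none). Each returns a list of dicts, best first, with "confidence" (0 to 1); they miss things now and then, are a little off and sometimes report something else, mostly with a low value. They report only what shows in the picture. A call takes as long as a camera call. They do not tell look-alikes from the thing itself.
- bot.search_frame(camera, thing): "bbox" ([left, top, width, height] in pixels, round what is visible of it).
Readings, each from a call of its own:
- bot.read_clock(): time.
- bot.read_joint_positions(): joint angles.
- bot.read_joint_vel(): joint speeds.
- bot.read_joint_efforts(): joint torques, N m.
- bot.read_position(): TCP position.
- bot.read_tool_rot(): TCP orientation.
- bot.read_ft_force(): force on the tool from outside, world axes, zero at the start.
- bot.read_moment(): the same for the moment, N m.
- bot.read_gripper_width(): opening from 0.0 (shut) to 1.0 (fully open).
- bot.read_finger_force(): force on a finger pad.
Only numpy, scipy, OpenCV 4.12 (cv2) and the standard library are available. Lean on these libraries where they do the work, as an engineer would, in place of code of your own. Each camera call takes 0.05 s, during which the arm holds its last target. There are 200 camera calls.

TASK

Reload the cartridge carrier: with the bare fingertips feel the bottom of each of its three bays, the left one first, then the middle, then the right, and put any spent cell that is still down there into the small metal waste dish. Seat one new cartridge from the enamel tray fully home in each bay, then swing the hinged cover over them and press its front down until the catch snaps and it stays shut. Leave the two bottles standing where they are.

Things in the scene. Friction and masses are not known exactly. Their poses are not given: they have to be found in the camera images.
- carrier: Grey carrier block fixed to the bench, 68 (x) by 288 (y) by 62 mm high; origin at the centre of its underside, +y towards the left bay, -x its front (robot side). Three bays open upward at y = +92 (left), 0 (middle), -92 mm (right), each 80 (y) by 44 (x) mm, 44 deep; walls 12 mm. Left and right as seen from the robot.
- floor_left: Black plate that is the floor of the left bay (80 mm along its y, 44 mm along x), 18 mm above the bench, 44 mm below the bay's rim; rigid. Origin at the centre of its top face, axes parallel to the carrier's.
- floor_middle: Black plate that is the floor of the middle bay (80 mm along its y, 44 mm along x), 18 mm above the bench, 44 mm below the bay's rim; rigid. Origin at the centre of its top face, axes parallel to the carrier's.
- floor_right: Black plate that is the floor of the right bay (80 mm along its y, 44 mm along x), 18 mm above the bench, 44 mm below the bay's rim; rigid. Origin at the centre of its top face, axes parallel to the carrier's.
- cartridge_a: New white cartridge, 0.12 kg, upright in the tray: body 76 (its y) by 40 (its x) by 22 mm high, lowest 6 mm set in 3 mm all round; on its top centre a grey grip rib 14 mm thick (y), 32 long (x), 20 high: 42 mm in all. Origin: centre of underside, z up. Fits any bay either way round with 2 mm play a side; seated, the rib ends 2 mm below the rim.
- cartridge_b: New white cartridge, 0.12 kg, upright in the tray: body 76 (its y) by 40 (its x) by 22 mm high, lowest 6 mm set in 3 mm all round; on its top centre a grey grip rib 14 mm thick (y), 32 long (x), 20 high: 42 mm in all. Origin: centre of underside, z up. Fits any bay either way round with 2 mm play a side; seated, the rib ends 2 mm below the rim.
- cartridge_c: New white cartridge, 0.12 kg, upright in the tray: body 76 (its y) by 40 (its x) by 22 mm high, lowest 6 mm set in 3 mm all round; on its top centre a grey grip rib 14 mm thick (y), 32 long (x), 20 high: 42 mm in all. Origin: centre of underside, z up. Fits any bay either way round with 2 mm play a side; seated, the rib ends 2 mm below the rim.
- spent_left: Spent black cell left on the black floor of the left bay (one or two of the three are there, the others absent), better felt than seen: block 30 (its x) by 18 (its y) by 16 mm high, 0.03 kg; origin: centre of underside. Long side roughly along the bay's x, within 5 mm of its centre, so fingertips lowered there meet it 16 mm above the floor. Left under a cartridge it stops the cover.
- spent_middle: Spent black cell left on the black floor of the middle bay (one or two of the three are there, the others absent), better felt than seen: block 30 (its x) by 18 (its y) by 16 mm high, 0.03 kg; origin: centre of underside. Long side roughly along the bay's x, within 5 mm of its centre, so fingertips lowered there meet it 16 mm above the floor. Left under a cartridge it stops the cover.
- spent_right: Spent black cell left on the black floor of the right bay (one or two of the three are there, the others absent), better felt than seen: block 30 (its x) by 18 (its y) by 16 mm high, 0.03 kg; origin: centre of underside. Long side roughly along the bay's x, within 5 mm of its centre, so fingertips lowered there meet it 16 mm above the floor. Left under a cartridge it stops the cover.
- waste_dish: Square open aluminium dish, fixed, 110 by 110 mm, 30 mm high, walls and floor 4 mm; origin at the centre of its underside.
- supply_tray: White enamel tray, fixed, 333 mm (its y) by 238 mm (its x), rim 27 mm high, floor 2 mm above the bench; origin at the centre of its underside. The new cartridges lie in it.
- cover (a joint): Angle of the aluminium cover about its hinge at the carrier's far top edge: 0 shut and level, grows opening up and away from the robot (starts leaning back at 1.7 to 2.1, stop 2.2). Plate 280 wide, 78 mm long (87 at the front tab), 5 thick. Stays when wide open; a weak spring lifts it if let go nearly shut. From 0.11 rad a front catch resists with about 4 N; below 0.04 it snaps and holds.
- cover_tab (a point): Point on the cover's outer face (the upper face when shut), in the middle of its width, 70 mm from the hinge axis and 17 mm from the tab's front edge; the place to press. Its z axis is the outward normal of that face, its x axis points from the edge to the hinge. When shut it is 69 mm above the bench.
- cover_hinge (a point): Middle of the cover's hinge axis, 38 mm behind the carrier's centre (its +x) and 66 mm above the bench; the axis runs along the carrier's y.
- small_bottle: Small stoppered glass bottle, 38 mm wide, 68 mm tall, standing beyond the carrier on the left; a bystander. Origin at the centre of its underside.
- dropper_bottle: Small dropper bottle with a red rubber bulb, 35 mm wide, 108 mm tall, standing beyond the carrier on the right; a bystander. Origin at the centre of its underside.
Mind the look-alikes: they are no part of the job. What is shaped like the cartridge_b but blue is not meant.

How it is judged:
By the outcome, as a careful person would: the job done as asked, in the order asked, and still so for the second after the job is handed in, with the robot touching nothing.
Of spent_left, spent_middle, spent_right only 1 to 2 are there at a start; the rules pass over those that are not, and their reading is None.
At some moment in a run one of cartridge_a, cartridge_b, cartridge_c may be knocked a few centimetres aside while the robot is not near it.
Once in a run the grip may slacken for a moment while it holds something.
It also fails if it takes over 210 s, if anything falls off the work surface, if the arm or the gripper's body presses on something with over 40 N, if the wrist force passes 120 N, or if a joint passes its speed limit or range.

## Working session

There is one attempt and no reset: what is moved stays moved. The work goes in short steps, each a Python script; the robot and the scene stay as the last script left them, time stands still between calls to the robot, and variables do not carry over. Pictures are saved under pics/ and viewed, at most 19 in all, crops included, and the job is handed in when it is done.

```bash
ls; mkdir -p pics; python3 - <<'E'
from cell import bot
import cv2
for c in ["scene","side"]:
    im=bot.camera(c); cv2.imwrite(f"pics/{c}0.png",im[:,:,::-1])
    for t in ["carrier","cartridge_a","waste_dish","supply_tray","cover","small_bottle","dropper_bottle"]:
        print(c,t,[([round(v) for v in d["bbox"]],round(d["confidence"],2)) for d in bot.search_frame(c,t)][:5])
print(bot.calibration("wrist")); print(bot.calibration("scene")); print(bot.read_tool_rot(),bot.read_clock())
E
```

```text
pics
scene carrier [([295, 206, 82, 60], 0.61)]
scene cartridge_a [([202, 340, 22, 26], 0.81), ([288, 334, 21, 25], 0.64), ([332, 283, 28, 12], 0.58), ([268, 288, 18, 26], 0.57)]
scene waste_dish [([395, 183, 45, 31], 0.66)]
scene supply_tray [([192, 258, 122, 67], 0.73)]
scene cover []
scene small_bottle []
scene dropper_bottle []
side carrier [([316, 194, 129, 80], 0.65)]
side cartridge_a [([228, 241, 34, 22], 0.97), ([222, 210, 32, 20], 0.96), ([241, 187, 34, 20], 0.78), ([190, 297, 34, 30], 0.68), ([300, 286, 20, 39], 0.63)]
side waste_dish [([324, 195, 119, 40], 0.29)]
side supply_tray [([179, 163, 126, 125], 0.82)]
side cover [([326, 193, 122, 44], 0.76), ([318, 194, 130, 79], 0.59)]
side small_bottle [([331, 158, 10, 18], 0.74)]
side dropper_bottle [([463, 190, 15, 26], 0.56)]
{'mtx': array([[412.18189845,   0.        , 322.25078923],
       [  0.        , 412.18189845, 237.57813537],
       [  0.        ,   0.        ,   1.        ]]), 'k1': -0.010030065684331494, 'hand_eye': array([[-1.29617688e-04, -9.64093060e-01, -2.65564595e-01,
         6.79351506e-02],
       [ 9.99999877e-01,  1.89726364e-06, -4.94971143e-04,
        -9.92129127e-04],
       [ 4.77702090e-04, -2.65564626e-01,  9.64092942e-01,
        -1.41630110e-01],
       [ 0.00000000e+00,  0.00000000e+00,  0.00000000e+00,
         1.00000000e+00]])}
{'mtx': array([[603.80727609,   0.        , 313.86550445],
       [  0.        , 603.80727609, 238.15885858],
       [  0.        ,   0.        ,   1.        ]]), 'k1': -0.030723029926591174, 'extrinsics': array([[-0.63325892, -0.77371333, -0.01873047,  0.38795564],
       [-0.55525033,  0.47104734, -0.68542795,  0.27434499],
       [ 0.53914767, -0.42365326, -0.72789951,  1.69044541],
       [ 0.        ,  0.        ,  0.        ,  1.        ]])}
[1.95238554e-05 1.34993200e-01 9.90846524e-01 2.05106197e-05] 0.8
```

View pics/scene0.png

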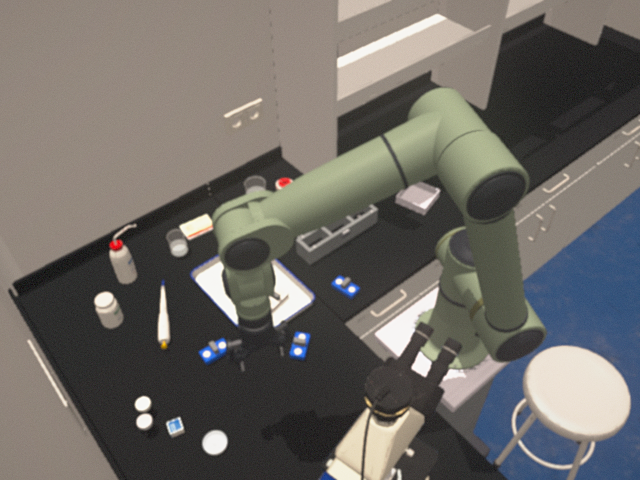

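View pics/side0.png

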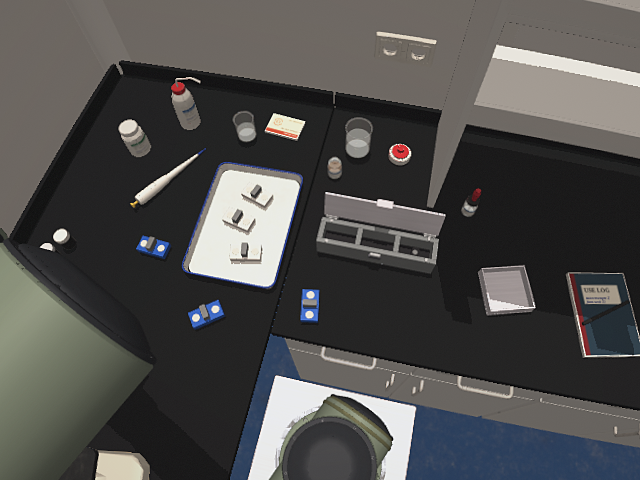

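The side picture shows the white tray with three white cartridges at (257,195), (239,219) and (246,252). Three blue look-alikes lie outside the tray at (153,246), (206,314) and (310,305). The carrier is at (380,245) with its cover open, the dish at (507,290), the small bottle at (335,167) and the dropper bottle at (472,203).

```bash
cat > h.py <<'E'
from cell import bot
import numpy as np, cv2
from scipy.spatial.transform import Rotation as R
def q2R(q): return R.from_quat(np.roll(q,-1)).as_matrix()
def down(yaw):
    "tool z down; finger-closing axis (tool y) along world angle yaw+90deg"
    M=np.array([[np.cos(yaw),np.sin(yaw),0],[np.sin(yaw),-np.cos(yaw),0],[0,0,-1.]])
    return np.roll(R.from_matrix(M).as_quat(),1)
def camT(c):
    "camera->world 4x4"
    k=bot.calibration(c)
    if c!="wrist": return np.linalg.inv(k["extrinsics"])
    T=np.eye(4);T[:3,:3]=q2R(bot.read_tool_rot());T[:3,3]=bot.read_position()
    return T@k["hand_eye"]
def px2w(c,T,uv,z):
    k=bot.calibration(c); uv=np.atleast_2d(np.float64(uv))
    s=cv2.undistortPoints(uv[:,None],k["mtx"],np.array([k["k1"],0,0,0.]))[:,0]
    d=np.c_[s,np.ones(len(s))]@T[:3,:3].T
    return T[:3,3]+d*((z-T[2,3])/d[:,2])[:,None]
def w2px(c,T,P):
    k=bot.calibration(c); P=np.atleast_2d(np.float64(P)); E=np.linalg.inv(T)
    return cv2.projectPoints(P,cv2.Rodrigues(E[:3,:3])[0],E[:3,3],k["mtx"],np.array([k["k1"],0,0,0.]))[0][:,0]
def snap(c,name):
    T=camT(c); im=bot.camera(c)
    cv2.imwrite(f"pics/{name}.png",im[:,:,::-1]); np.save(f"pics/{name}.npy",T); return T,im
E
python3 - <<'E'
from h import *
T=camT("side")
for n,uv,z in [("tray",(243,225),.02),("c1",(257,195),.024),("c2",(239,219),.024),("c3",(246,252),.024),("carrier rimFL",(318,237),.062),("rimFR",(436,264),.062),("dish",(507,290),.03),("smallb",(335,177),0),("drop",(469,214),0),("blue",(310,305),.02),("tabtop",(385,203),.13)]:
    print(n,px2w("side",T,uv,z).round(3))
print(T[:3,3])
for p in [[.5,.0,.45],[.45,.3,.4],[.5,.25,.45],[.45,0,.35]]:
    for y in [-1.57,0,1.57,3.14]:
        print(p,y, bot.solve_ik(p,down(y)))
E
```

```text
tray [[0.486 0.334 0.02 ]]
c1 [[0.577 0.323 0.024]]
c2 [[0.499 0.347 0.024]]
c3 [[0.414 0.302 0.024]]
carrier rimFL [[0.474 0.134 0.062]]
rimFR [[ 0.466 -0.152  0.062]]
dish [[ 0.45  -0.332  0.03 ]]
smallb [[0.692 0.139 0.   ]]
drop [[ 0.656 -0.231  0.   ]]
blue [[0.318 0.117 0.02 ]]
tabtop [[ 0.561 -0.007  0.13 ]]
[ 1.31242098e-02 -1.69655973e-04  1.02992355e+00]
[0.5, 0.0, 0.45] -1.57 [-0.14773684  0.18656025  0.17130854  1.55554462  0.         -1.71932949]
[0.5, 0.0, 0.45] 0 [-0.14773684  0.18656025  0.17130854  1.55554462  0.          2.99385582]
[0.5, 0.0, 0.45] 1.57 [-0.14773684  0.18656025  0.17130854  1.55554462  0.          1.42385582]
[0.5, 0.0, 0.45] 3.14 [-0.14773684  0.18656025  0.17130854  1.55554462  0.         -0.14614418]
[0.45, 0.3, 0.4] -1.57 [ 0.45149257  0.26001145  0.14112054  1.45190542  0.         -1.12010008]
[0.45, 0.3, 0.4] 0 [ 0.45149257  0.26001145  0.14112054  1.45190542  0.         -2.69010008]
[0.45, 0.3, 0.4] 1.57 [0.45149257 0.26001145 0.14112054 1.45190542 0.         2.02308523]
[0.45, 0.3, 0.4] 3.14 [0.45149257 0.26001145 0.14112054 1.45190542 0.         0.45308523]
[0.5, 0.25, 0.45] -1.57 [ 0.33160456  0.31203314  0.33675098  1.59551417  0.         -1.2399881 ]
[0.5, 0.25, 0.45] 0 [ 0.33160456  0.31203314  0.33675098  1.59551417  0.         -2.8099881 ]
[0.5, 0.25, 0.45] 1.57 [0.33160456 0.31203314 0.33675098 1.59551417 0.         1.90319721]
[0.5, 0.25, 0.45] 3.14 [0.33160456 0.31203314 0.33675098 1.59551417 0.         0.33319721]
[0.45, 0, 0.35] -1.57 [-0.16429367  0.0818852  -0.19940478  1.28950635  0.         -1.73588633]
[0.45, 0, 0.35] 0 [-0.16429367  0.0818852  -0.19940478  1.28950635  0.          2.97729898]
[0.45, 0, 0.35] 1.57 [-0.16429367  0.0818852  -0.19940478  1.28950635  0.          1.40729898]
[0.45, 0, 0.35] 3.14 [-0.16429367  0.0818852  -0.19940478  1.28950635  0.         -0.16270102]
```

```bash
python3 - <<'E'
from h import *
for n,p in [("tray1",[.43,.31,.30]),("car1",[.43,-.1,.33])]:
    bot.move_pose(p,down(np.pi)); T,im=snap("wrist",n)
    for t in ["cartridge_a","carrier","waste_dish","supply_tray","cover","floor_left"]:
        print(n,t,[([round(v) for v in d["bbox"]],round(d["confidence"],2)) for d in bot.search_frame("wrist",t)][:5])
print(bot.read_clock())
E
```

```text
tray1 cartridge_a [([507, 120, 85, 43], 0.96), ([322, 0, 71, 40], 0.9), ([277, 152, 82, 54], 0.88), ([326, 230, 72, 51], 0.83), ([1, 247, 42, 32], 0.75)]
tray1 carrier [([1, 222, 172, 141], 0.68), ([77, 248, 59, 29], 0.6), ([0, 305, 143, 61], 0.38)]
tray1 waste_dish []
tray1 supply_tray [([224, 91, 241, 304], 0.77)]
tray1 cover [([0, 305, 146, 61], 0.6)]
tray1 floor_left [([79, 248, 55, 27], 0.93), ([0, 302, 145, 63], 0.56)]
car1 cartridge_a [([507, 39, 55, 84], 0.59), ([634, 302, 4, 18], 0.49)]
car1 carrier [([273, 212, 311, 140], 0.65)]
car1 waste_dish [([46, 147, 142, 126], 0.86)]
car1 supply_tray [([576, 98, 64, 279], 0.57)]
car1 cover [([271, 291, 313, 62], 0.83)]
car1 floor_left [([461, 239, 59, 26], 0.62)]
4.3833
```

View pics/tray1.png

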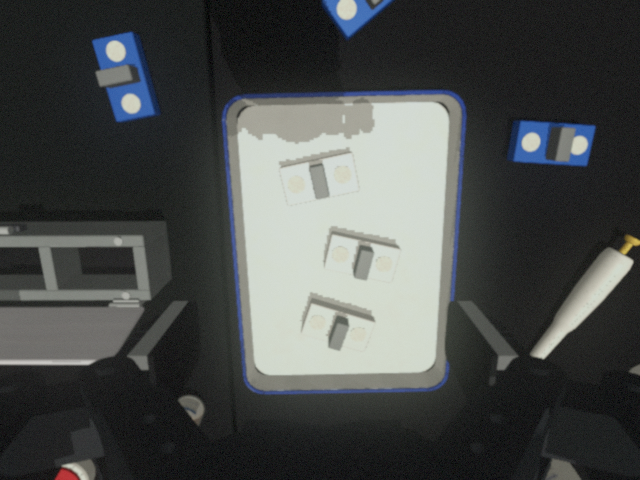

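View pics/car1.png

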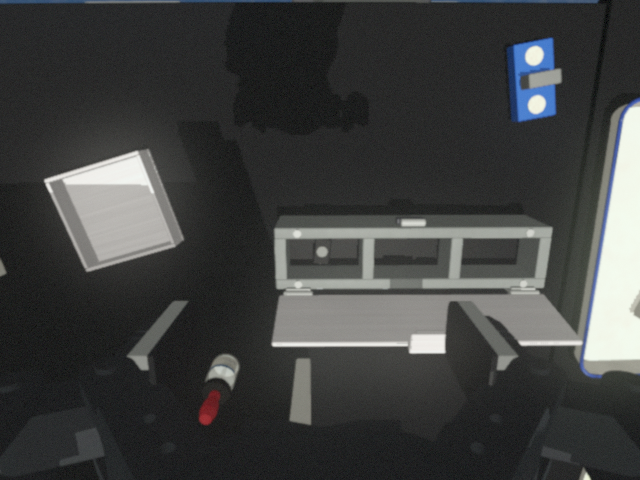

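The tray picture shows the three white cartridges, with ribs at (319,180), (364,262) and (340,332). The blue ones all lie outside the tray. The carrier picture shows the bays between columns 286 and 540 and rows 238 and 280. A cell shows in the right bay near (322,252). The dish is at (115,210).

```bash
python3 - <<'E'
from h import *
a=cv2.imread("pics/car1.png")[205:355,265:590]; a=cv2.resize(a,None,fx=2.4,fy=2.4,interpolation=2); b=cv2.imread("pics/car1.png")[140:280,30:200]
a=cv2.convertScaleAbs(a,alpha=1.6); 
cv2.imwrite("pics/z1.png",a); print(a.shape)
E
```

```text
(360, 780, 3)
```

View pics/z1.png

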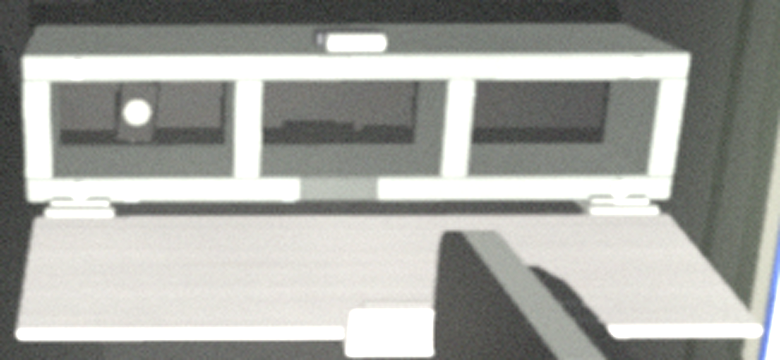

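The crop shows the rim corners at (22,57), (688,55), (28,200) and (672,198). The bay openings lie between rows 81 and 177, at columns 50–237, 260–447 and 473–658. A cell is visible in the right bay at (138,112), and the other two bays are unclear. Next I fit the carrier and dish poses.

```bash
python3 - <<'E'
from h import *
from scipy.optimize import least_squares
T=np.load("pics/car1.npy")
px=np.array([(22,57),(688,55),(28,200),(672,198),(50,81),(237,81),(260,81),(447,80),(474,80),(658,80),(51,178),(235,178),(262,178),(446,177),(471,177),(651,177)])/2.4+[265,205]
W=px2w("wrist",T,px,.062)
M=np.array([(-34,-144),(-34,144),(34,-144),(34,144)]+[(-22,y) for y in(-132,-52,-40,40,52,132)]+[(22,y) for y in(-132,-52,-40,40,52,132)])/1000
def f(p):
    c,s=np.cos(p[2]),np.sin(p[2]); return (M@np.array([[c,s],[-s,c]])+p[:2]-W[:,:2])
r=least_squares(lambda p:f(p).ravel(),[.5,0,0]); print(r.x, (f(r.x)*1000).round(1).tolist())
d=px2w("wrist",T,[(46,181),(147,150),(184,241),(87,271)],.03); print(d.round(3),d.mean(0))
# tab front edge: (345..433, ~330)/2.4 : cover angle guess
t=np.array([389,330])/2.4+[265,205]
for z in (.1,.12,.14): print(px2w("wrist",T,t,z))
E
```

```text
[ 0.49797063 -0.00601834  0.00528582] [[-0.8, -0.7], [-1.1, 2.4], [1.7, -1.0], [1.2, 0.1], [0.5, -0.3], [0.2, -0.7], [0.1, 1.4], [0.2, 1.0], [0.2, 1.3], [-0.2, 1.8], [0.0, 0.5], [-0.3, -0.8], [-0.4, -0.7], [-0.3, -2.1], [-0.3, -1.2], [-0.8, -1.1]]
[[ 0.421 -0.398  0.03 ]
 [ 0.388 -0.285  0.03 ]
 [ 0.488 -0.254  0.03 ]
 [ 0.523 -0.369  0.03 ]] [ 0.45506135 -0.32631127  0.03      ]
[[0.57387006 0.00539621 0.1       ]]
[[ 5.62468162e-01 -2.89641451e-04  1.20000000e-01]]
[[ 0.55106626 -0.00597549  0.14      ]]
```

```bash
cat >> h.py <<'E'
C=np.array([.498,-.006,.005])
def bay(y,x=0,c=None):
    c=C if c is None else c
    return c[:2]+[x*np.cos(c[2])-y*np.sin(c[2]), x*np.sin(c[2])+y*np.cos(c[2])]
E
python3 - <<'E'
from h import *
q=down(np.pi+C[2])
bot.set_gripper(0.0,grasp_force=30)
bot.move_pose([.46,-.006,.2],q); snap("wrist","car2")
for n,y in [("left",.092),("mid",0),("right",-.092)]:
    b=bay(y,-.002)
    bot.move_pose([*b,.09],q)
    bot.move_linear([*b,.055],speed=.1)
    hit=bot.move_linear([*b,.012],speed=.03,until_force=4)
    print(n,hit,bot.read_position().round(4),np.round(bot.read_ft_force(),2))
    bot.move_linear([*b,.09],speed=.15)
print(bot.read_clock())
a=cv2.imread("pics/car2.png")
a=cv2.convertScaleAbs(a,alpha=1.6); cv2.imwrite("pics/car2b.png",a)
E
```

```text
left True [0.4953 0.086  0.0181] [-1.14 -0.08  6.16]
mid True [ 0.4958 -0.006   0.0181] [-0.94 -0.83  5.83]
right True [ 0.4965 -0.098   0.0341] [-1.    0.44  9.03]
13.7833
```

View pics/car2b.png

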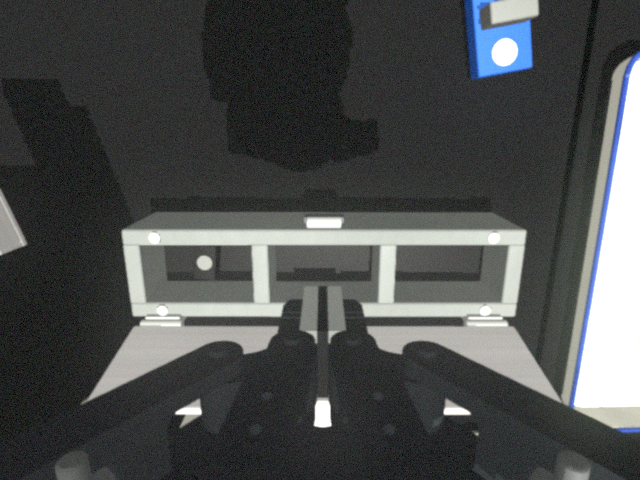

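The close view shows the rim corners at (122,229), (526,230), (133,317) and (515,316). Touch found the left and middle bays empty (floor at 18 mm) and a cell in the right bay (34 mm). I refine the carrier pose and move the cell to the dish.

```bash
python3 - <<'E'
from h import *
from scipy.optimize import least_squares
T=np.load("pics/car2.npy")
px=np.array([(122,229),(526,230),(133,317),(515,316),(141,245),(253,245),(269,245),(379,245),(395,245),(507,245),(147,303),(253,303)])
W=px2w("wrist",T,px,.062)
M=np.array([(-34,-144),(-34,144),(34,-144),(34,144)]+[(-22,y) for y in(-132,-52,-40,40,52,132)]+[(22,y) for y in(-132,-52)])/1000
def f(p):
    c,s=np.cos(p[2]),np.sin(p[2]); return (M@np.array([[c,s],[-s,c]])+p[:2]-W[:,:2])
r=least_squares(lambda p:f(p).ravel(),[.5,0,0]); print(r.x, (f(r.x)*1000).round(1).tolist())
print("cell", px2w("wrist",T,[(204,263)],.034), bay(-.092))
# grasp cell
q=down(np.pi+C[2]); p=px2w("wrist",T,[(204,263)],.034)[0]
b=np.array([p[0],bay(-.092)[1]])
b[0]=np.clip(b[0],bay(-.092)[0]-.006,bay(-.092)[0]+.006)
print(b)
bot.set_gripper(.45)
bot.move_pose([*b,.09],q)
hit=bot.move_linear([*b,.021],speed=.06,until_force=6)
print(hit,bot.read_position().round(4),np.round(bot.read_ft_force(),2))
if not hit:
    bot.set_gripper(0,grasp_force=40)
    print(bot.read_gripper_width(),bot.read_finger_force(),np.round(bot.read_ft_force(),2))
    bot.move_linear([*b,.10],speed=.1)
    print(bot.read_gripper_width(),bot.read_finger_force())
print(bot.read_clock())
E
```

```text
[ 0.49736084 -0.00591145  0.00656554] [[0.0, -1.8], [-1.0, 1.9], [0.2, -1.2], [0.8, 1.5], [0.3, -1.9], [0.2, -1.6], [0.2, -1.0], [0.1, 1.0], [0.1, 1.6], [0.0, 2.0], [-0.5, -1.0], [-0.5, 0.4]]
cell [[ 0.49885066 -0.10070775  0.034     ]] [ 0.49846    -0.09799885]
[ 0.49885066 -0.09799885]
False [ 0.4992 -0.0981  0.0214] [-0.14  0.21  0.47]
0.19749901938667383 39.69549894332886 [-0.27  0.75  4.57]
0.19760919169763397 39.189682602882385
17.0333
```

```bash
sed -i 's/^C=.*/C=np.array([.4975,-.006,.006])/' h.py; python3 - <<'E'
from h import *
d=[.455,-.326]; q=down(np.pi+C[2])
bot.move_pose([*d,.10],q)
print(bot.read_gripper_width(),bot.read_finger_force())
hit=bot.move_linear([*d,.008],speed=.08,until_force=4); print(hit,bot.read_position().round(4))
bot.set_gripper(.45)
bot.move_linear([*d,.12],speed=.2)
snap("wrist","dish")
bot.set_gripper(.6)
bot.move_pose([.38,.32,.2],down(np.pi)); T,im=snap("wrist","tray2")
for dd in bot.search_frame("wrist","cartridge_a")[:5]: print(dd)
a=cv2.imread("pics/tray2.png"); cv2.imwrite("pics/two.png",np.hstack([cv2.resize(cv2.imread("pics/dish.png")[:,150:500],(262,360)),cv2.resize(a,(480,360))]))
cv2.imwrite("pics/tray2.png",a)
print(bot.read_clock())
E
```

```text
0.1978545316484874 39.192270040512085
True [ 0.4545 -0.3256  0.0075]
{'bbox': [542.7, 180.8, 95.9, 54.7], 'confidence': 0.92}
{'bbox': [309.7, 0.0, 112.5, 83.7], 'confidence': 0.8}
{'bbox': [257.1, 219.1, 101.2, 68.3], 'confidence': 0.76}
{'bbox': [316.7, 313.3, 81.1, 62.0], 'confidence': 0.73}
{'bbox': [15.8, 77.3, 94.4, 107.0], 'confidence': 0.66}
22.925
```

View pics/two.png

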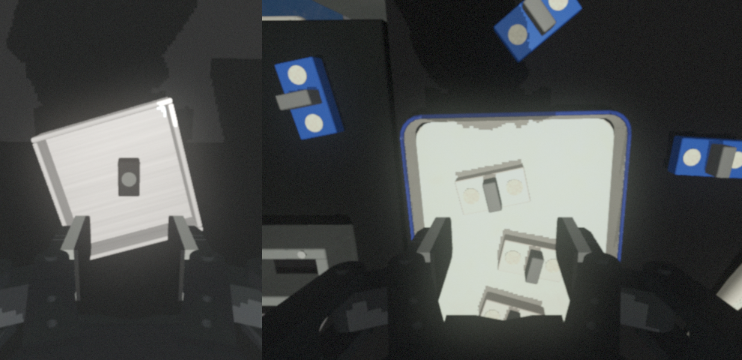

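The left panel shows the cell lying in the dish at (128,177). The right panel shows the nearest white cartridge with its rib at (492,194). I locate cartridges by fitting the projected rib box to the grey rib mask.

```bash
cat >> h.py <<'E'
from scipy.optimize import minimize
def ribfit(im,T,bbox,z0=.002,dbg=None):
    "x,y,yaw of the cartridge whose rib lies in bbox of a wrist picture"
    l,t,w,h=[int(round(v)) for v in bbox]; l=max(l,0);t=max(t,0)
    g=cv2.cvtColor(im,cv2.COLOR_RGB2GRAY); sub=g[t+int(.1*h):t+h,l:l+w]
    m=np.uint8(sub<130); m=cv2.morphologyEx(m,cv2.MORPH_OPEN,np.ones((5,5)))
    n,lab,st,cen=cv2.connectedComponentsWithStats(m)
    k=1+np.argmin(np.hypot(*(cen[1:]-[w/2,h*.45]).T)-.1*np.sqrt(st[1:,4]))
    M=np.zeros(g.shape,np.uint8); M[t+int(.1*h):t+h,l:l+w]=lab==k
    uv=cen[k]+[l,t+int(.1*h)]; p0=px2w("wrist",T,uv,z0+.035)[0]
    box=np.array([(sx*.016,sy*.007,z) for sx in(-1,1) for sy in(-1,1) for z in(z0+.022,z0+.042)])
    D=cv2.distanceTransform(1-M,cv2.DIST_L2,3)-cv2.distanceTransform(M,cv2.DIST_L2,3)
    def hull(p):
        c,s=np.cos(p[2]),np.sin(p[2]); B=box.copy(); B[:,:2]=box[:,:2]@np.array([[c,s],[-s,c]])+p[:2]
        return cv2.convexHull(np.float32(w2px("wrist",T,B)))[:,0]
    def cost(p):
        H=hull(p); e=np.roll(H,-1,0)-H
        pts=np.concatenate([H+e*a for a in np.linspace(0,.95,20)])
        v=cv2.remap(np.float32(D),pts[None,:,0].astype(np.float32),pts[None,:,1].astype(np.float32),1)
        return float((np.minimum(np.abs(v),6)**2).mean())
    best=min((minimize(cost,[p0[0],p0[1],a],method="Nelder-Mead",options=dict(initial_simplex=np.array([p0[:2].tolist()+[a]]*4)+np.vstack([np.zeros(3),np.diag([.006,.006,.2])]),xatol=1e-5,fatol=1e-4)) for a in np.linspace(-.9,.9,7)),key=lambda r:r.fun)
    if dbg:
        o=im[:,:,::-1].copy(); cv2.polylines(o,[np.int32(hull(best.x).round())],True,(0,0,255),1)
        cv2.imwrite(dbg,cv2.resize(np.hstack([o[max(t-20,0):t+h+20,max(l-20,0):l+w+20],cv2.cvtColor(M*255,cv2.COLOR_GRAY2BGR)[max(t-20,0):t+h+20,max(l-20,0):l+w+20]]),None,fx=2.5,fy=2.5))
    return best.x,best.fun,int(st[k,4])
E
python3 - <<'E'
from h import *
im=cv2.imread("pics/tray2.png")[:,:,::-1]; T=np.load("pics/tray2.npy")
print(ribfit(im,T,[257.1,219.1,101.2,68.3],dbg="pics/f1.png"))
E
```

```text
(array([ 0.41551935,  0.30280897, -0.08775118]), np.float64(18.707426071166992), 105)
```

View pics/f1.png

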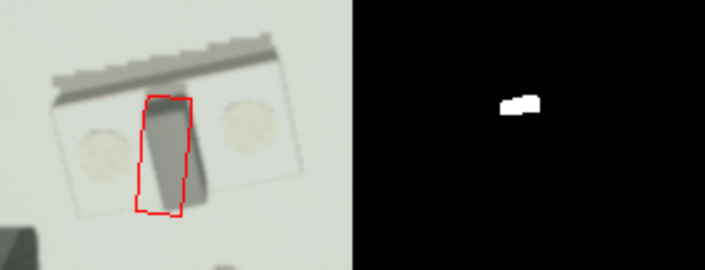

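The overlay shows the threshold was too low, so the mask caught only part of the rib. I use a higher one.

```bash
python3 - <<'E'
from h import *
import re
im=cv2.imread("pics/tray2.png")[:,:,::-1]; T=np.load("pics/tray2.npy")
g=cv2.cvtColor(im,cv2.COLOR_RGB2GRAY)
print(g[230:285:4,304]); print(g[255,290:325:2]); print(g[275,290:330:2])
s=open("h.py").read().replace("sub<130","sub<TH").replace("z0=.002,dbg=None","z0=.002,dbg=None,TH=165"); open("h.py","w").write(s)
E
for t in 158 168 178; do python3 - <<E
from h import *
im=cv2.imread("pics/tray2.png")[:,:,::-1]; T=np.load("pics/tray2.npy")
print(ribfit(im,T,[257.1,219.1,101.2,68.3],dbg="pics/f2_$t.png",TH=$t))
E
done
```

```text
[128 165 106  99 149 151 150 153 150 148 150 149 149 154]
[215 213 209 158 150 149 152 153 153 152 154 143 112 172 214 214 216 215]
[215 216 215 215 215 192 147 148 149 150 149 148 150 148 132 190 210 210
 212 214]
(array([0.41381857, 0.30661227, 0.16919643]), np.float64(1.5299878120422363), 828)
(array([0.41365259, 0.30640798, 0.18493515]), np.float64(3.4135773181915283), 1508)Traceback (most recent call last):
  File "<stdin>", line 3, in <module>
  File "h.py", line 50, in ribfit
    best=min((minimize(cost,[p0[0],p0[1],a],method="Nelder-Mead",options=dict(initial_simplex=np.array([p0[:2].tolist()+[a]]*4)+np.vstack([np.zeros(3),np.diag([.006,.006,.2])]),xatol=1e-5,fatol=1e-4)) for a in np.linspace(-.9,.9,7)),key=lambda r:r.fun)
  File "h.py", line 50, in <genexpr>
    best=min((minimize(cost,[p0[0],p0[1],a],method="Nelder-Mead",options=dict(initial_simplex=np.array([p0[:2].tolist()+[a]]*4)+np.vstack([np.zeros(3),np.diag([.006,.006,.2])]),xatol=1e-5,fatol=1e-4)) for a in np.linspace(-.9,.9,7)),key=lambda r:r.fun)
              ~~~~~~~~^^^^^^^^^^^^^^^^^^^^^^^^^^^^^^^^^^^^^^^^^^^^^^^^^^^^^^^^^^^^^^^^^^^^^^^^^^^^^^^^^^^^^^^^^^^^^^^^^^^^^^^^^^^^^^^^^^^^^^^^^^^^^^^^^^^^^^^^^^^^^^^^^^^^^^^^^^^^^^^^^^^^^^^^^^^^^^^^^^
    res = _minimize_neldermead(fun, x0, args, callback, bounds=bounds,
                               **options)
    fxr = func(xr)
    fx = function(np.copy(x), *(wrapper_args + args))
  File "h.py", line 46, in cost
    H=hull(p); e=np.roll(H,-1,0)-H
  File "h.py", line 44, in hull
    return cv2.convexHull(np.float32(w2px("wrist",T,B)))[:,0]
                                     ~~~~^^^^^^^^^^^^^
  File "h.py", line 21, in w2px
    k=bot.calibration(c); P=np.atleast_2d(np.float64(P)); E=np.linalg.inv(T)
ValueError: time passes only in moves, steps and waits
```

```bash
cat >> h.py <<'E'
_cal={c:bot.calibration(c) for c in("wrist","side","scene")}
class _B:
    def __getattr__(s,n): return getattr(_b,n)
    def calibration(s,c): return _cal[c]
_b=bot; bot=_B()
def look(p,name):
    "closer picture of the cartridge near p=(x,y); returns x,y,yaw"
    bot.move_pose([p[0]-.04,p[1],.2],down(np.pi)); T,im=snap("wrist",name)
    best=None
    for d in bot.search_frame("wrist","cartridge_a"):
        l,t,w,h=d["bbox"]; u=px2w("wrist",T,(l+w/2,t+h/2),.03)[0]
        e=np.hypot(*(u[:2]-p))
        if best is None or e<best[0]: best=(e,d["bbox"])
    print("near",best)
    r=ribfit(im,T,best[1],TH=160,dbg=f"pics/{name}_f.png"); print(r); return r
def pick(x,y,yaw):
    q=down(np.pi+yaw); bot.set_gripper(.5)
    bot.move_pose([x,y,.09],q); 
    hit=bot.move_linear([x,y,.0265],speed=.1,until_force=6)
    z=bot.read_position()[2]; bot.set_gripper(0,grasp_force=60)
    print("pick",hit,z,bot.read_gripper_width(),bot.read_finger_force())
    bot.move_linear([x,y,.14],speed=.15); print(bot.read_gripper_width(),bot.read_finger_force())
    return z-.002
def insert(yb,g,dx=0,dy=0):
    q=down(np.pi+C[2]); b=bay(yb)+[dx,dy]
    bot.move_pose([*b,g+.085],q); bot.set_gripper(0,grasp_force=60)
    print("held",bot.read_gripper_width(),bot.read_finger_force())
    hit=bot.move_linear([*b,.018+g-.002],speed=.04,until_force=7)
    z=bot.read_position()[2]-g; print("bottom z",z,hit,np.round(bot.read_ft_force(),1),np.round(bot.read_moment(),2)); return z
E
python3 - <<'E'
from h import *
r=look([.4138,.3066],"ca")
if r[1]<3:
    g=pick(*r[0]); print(g); print("z",insert(.092,g)); snap("wrist","ins1")
print(bot.read_clock())
E
```

```text
near (np.float64(0.0036348960629168847), [273.7, 228.4, 98.4, 64.4])
(array([0.41378326, 0.30621887, 0.16392688]), np.float64(1.0087206363677979), 811)
pick False 0.027289688090054966 0.14420699135388448 59.177135825157166
0.14692565956136341 58.3769416809082
0.025289688090054968
held 0.14391895406949098 58.39282929897308
bottom z 0.01820859671967586 True [-0.4 -0.   4.7] [-0.02  0.07  0.  ]
z 0.01820859671967586
28.8667
```

Cartridge one is seated: its bottom is at 18.2 mm. I release it and fetch the next.

```bash
cat >> h.py <<'E'
def release():
    bot.set_gripper(.38); p=bot.read_position(); bot.move_linear([p[0],p[1],.14],speed=.12)
E
python3 - <<'E'
from h import *
release()
r=look([.499,.345],"cb")
if r[1]<3 and abs(r[0][0]-.499)<.03:
    g=pick(*r[0]); z=insert(0,g)
print(bot.read_clock())
E
```

```text
near (np.float64(0.009542011807813984), [286.5, 225.9, 95.3, 63.5])
(array([ 0.49835146,  0.35153627, -0.16817582]), np.float64(0.9781935214996338), 903)
pick False 0.02734555465977367 0.14618850799870853 60.36545991897583
0.1458117392273405 59.57230746746063
held 0.0016281044427603733 0.0
bottom z 0.01619631427750727 False [ 0.2 -0.6  0.4] [ 0.03  0.05 -0.03]
37.6
```

The grip slackened on the way and the cartridge dropped. I go up and look for it.

```bash
python3 - <<'E'
from h import *
p=bot.read_position(); bot.move_linear([p[0],p[1],.15],speed=.2)
bot.set_gripper(.5)
bot.move_pose([.42,.16,.33],down(np.pi)); T,im=snap("wrist","lost")
for d in bot.search_frame("wrist","cartridge_a"):
    l,t,w,h=d["bbox"]; print(np.round(d["bbox"]),d["confidence"],px2w("wrist",T,(l+w/2,t+h/2),.03).round(3))
E
```

```text
[261. 125.  50.  76.] 0.97 [[0.391 0.119 0.03 ]]
[264.  42.  40.  77.] 0.97 [[0.309 0.119 0.03 ]]
[220. 247.  72.  36.] 0.89 [[0.505 0.083 0.03 ]]
[469.   0.  88.  54.] 0.72 [[0.26  0.345 0.03 ]]
[432. 296.  67.  51.] 0.71 [[0.575 0.327 0.03 ]]
[629. 130.  10.  39.] 0.49 [[0.376 0.486 0.03 ]]
```

View pics/lost.png

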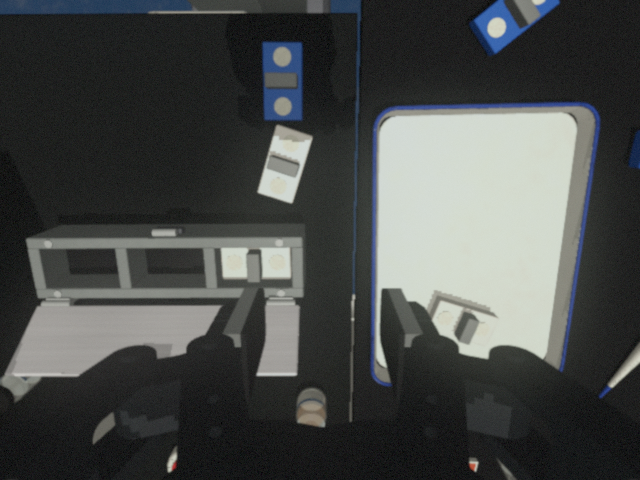

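The dropped white cartridge (cartridge_b) stands upright on the bench at (285,163), next to the blue look-alike at (282,80), which I leave alone. White one only. The left bay is filled, and the last cartridge is in the tray at (466,325).

```bash
sed -i 's/np.uint8(sub<TH)/np.uint8((sub<TH)\&(sub>60))/; s/np.linspace(-.9,.9,7)/np.linspace(-1.5,1.5,11)/; s/def look(p,name):/def look(p,name,z0=.002):/; s/TH=160,dbg/z0=z0,TH=160,dbg/; s/def pick(x,y,yaw):/def pick(x,y,yaw,z0=.002):/; s/\[x,y,.0265\]/[x,y,z0+.0245]/; s/return z-.002/return z-z0/' h.py; python3 - <<'E'
from h import *
r=look([.391,.119],"cl",0.)
print(bot.read_clock())
E
```

```text
near (np.float64(0.00465483595377657), [289.3, 209.3, 67.7, 95.2])
(array([0.39253029, 0.11752955, 1.2292383 ]), np.float64(2.2775816917419434), 1089)
40.6417
```

View pics/cl_f.png

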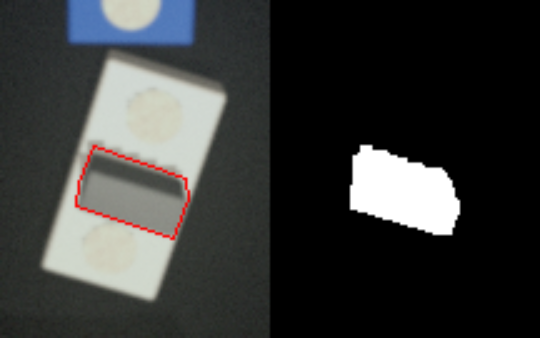

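The overlay shows the white cartridge upright with its rib well fitted (blue edge above it, clear). I grasp it and insert it.

```bash
python3 - <<'E'
from h import *
g=pick(.393,.1175,1.26,0.)
if bot.read_gripper_width()>.1:
    z=insert(0,g)
    if z<.0195 and bot.read_gripper_width()>.1: release()
print(bot.read_clock())
E
```

```text
pick False 0.02486024164742377 0.14894341007838013 59.18682396411896
0.14232168955883767 58.537729382514954
held 0.14443388900635104 58.53505253791809
bottom z 0.018451354223708503 True [-0.4 -0.3  4.1] [ 0.02  0.07 -0.02]
48.0833
```

```bash
python3 - <<'E'
from h import *
r=look([.575,.327],"cc")
if r[1]<3 and abs(r[0][0]-.575)<.03:
    g=pick(*r[0])
    if bot.read_gripper_width()>.1:
        z=insert(-.092,g)
        if z<.0195 and bot.read_gripper_width()>.1: release()
bot.set_gripper(0)
bot.move_pose([.42,0,.28],down(np.pi)); T,im=snap("wrist","chk")
print(bot.read_clock())
E
```

```text
near (np.float64(0.0025360630709870004), [277.5, 229.0, 101.4, 74.1])
(array([ 0.58007017,  0.32671263, -0.267367  ]), np.float64(1.0692942142486572), 884)
pick False 0.027289864249260616 0.13993122267401098 61.08079433441162
0.1463669791650463 60.330623388290405
held 0.14420509300797443 66.2933147046715
bottom z 0.07444685580125787 True [-0.7 -0.3  2.8] [0.11 0.13 0.02]
55.9083
```

View pics/chk.png

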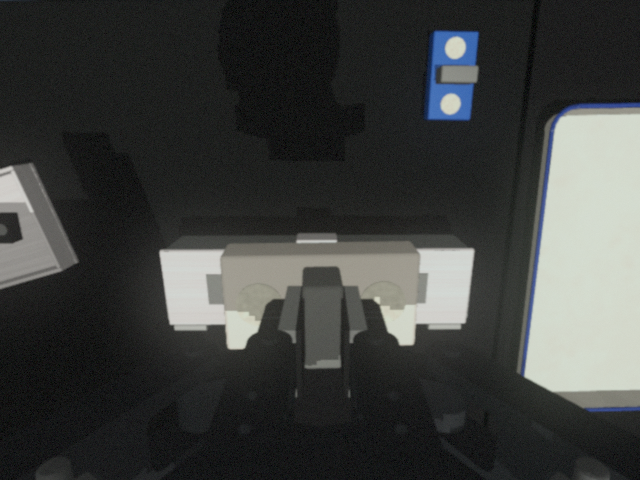

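The cover has swung shut or nearly so: carrying from behind brushed it, and the cartridge is still held over the front of the carrier. I set the cartridge on the bench and look at the cover's state.

```bash
python3 - <<'E'
from h import *
print(bot.read_gripper_width())
b=[.36,-.12]
bot.move_pose([*b,.12],down(np.pi)); hit=bot.move_linear([*b,.0253],speed=.06,until_force=4)
print(hit,bot.read_position()); bot.set_gripper(.5); bot.move_linear([*b,.13],speed=.2)
bot.set_gripper(0)
bot.move_pose([.35,0.0,.25],down(np.pi)); T,im=snap("wrist","cov")
bot.camera("side"); im2,_=0,0
T2,s=snap("side","sid"); z=cv2.resize(s[150:320,280:500,::-1],(400,309)); cv2.imwrite("pics/two2.png",np.hstack([cv2.resize(im[:,:,::-1],(400,300)),z[:300]]))
for d in bot.search_frame("side","cover"): print(d)
print(bot.read_clock())
E
```

```text
0.1423336226368661
True [ 0.3596335  -0.12020106  0.02779103]
{'bbox': [189.6, 162.9, 80.6, 84.8], 'confidence': 0.68}
{'bbox': [402.8, 232.6, 35.9, 30.5], 'confidence': 0.56}
60.625
```

View pics/two2.png

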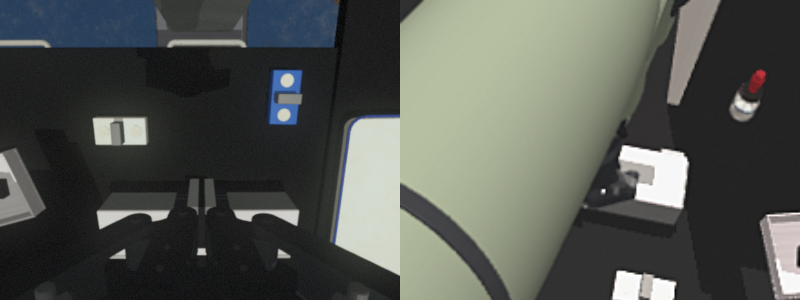

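```bash
python3 - <<'E'
from h import *
T=np.load("pics/chk.npy")
for z in (.069,.08,.1): 
    w=px2w("wrist",T,[(162,249),(472,248)],z); print(z,w.round(4).tolist(),w[1,1]-w[0,1])
for s in(-1,1):
  for z,x in((.069,-.040),(.062,-.034)): print(s,z,w2px("wrist",T,[[*bay(s*.14,x),z]]))
# tilted-tool options near the tab: tool z pitched toward +x
for a in (30,45,60,75,90):
    # tool z = (sin a,0,-cos a); tool y = world -y..., x = y cross z
    zt=np.array([np.sin(np.radians(a)),0,-np.cos(np.radians(a))]); yt=np.array([0,1,0.]); 
    for sg in(1,-1):
        y=yt*sg; M=np.c_[np.cross(y,zt),y,zt]; q=np.roll(R.from_matrix(M).as_quat(),1)
        print(a,sg,[bot.solve_ik(p,q) is not None for p in([.43,-.006,.05],[.46,-.006,.05],[.46,-.006,.1],[.5,-.006,.15])])
E
```

```text
0.069 [[0.4591, -0.1444, 0.069], [0.4581, 0.1323, 0.069]] 0.27671259237851453
0.08 [[0.4557, -0.1399, 0.08], [0.4548, 0.1282, 0.08]] 0.2680577694549072
0.1 [[0.4496, -0.1317, 0.1], [0.4488, 0.1206, 0.1]] 0.2523217277756211
-1 0.069 [[159.83302744 248.21074589]]
-1 0.062 [[163.4740696  252.28269949]]
1 0.069 [[473.7471587  246.40047066]]
1 0.062 [[470.43423281 250.52056498]]
30 1 [True, True, True, True]
30 -1 [True, True, True, True]
45 1 [False, False, False, True]
45 -1 [False, False, False, True]
60 1 [False, False, False, False]
60 -1 [False, False, False, False]
75 1 [False, False, False, False]
75 -1 [False, False, False, False]
90 1 [False, False, False, False]
90 -1 [False, False, False, False]
```

The cover's front edge sits where a shut cover would be, so it is latched, with the right bay still empty. I must reopen it, so I take a closer look at the tab.

```bash
python3 - <<'E'
from h import *
bot.set_gripper(.8); bot.move_pose([.40,-.006,.13],down(np.pi)); T,im=snap("wrist","tab")
cv2.imwrite("pics/tabz.png",cv2.convertScaleAbs(cv2.resize(im[150:330,200:440,::-1],(800,600)),alpha=1.3))
for x,z in((-.049,.069),(-.04,.069),(-.034,.062)):
    print(x,[ (w2px("wrist",T,[[*bay(y,x),z]])[0]-[200,150])*3.333 for y in(-.015,.015)])
print(bot.read_clock())
E
```

```text
-0.049 [array([319.30670767, 650.65772551]), array([501.0321301 , 649.70106225])]
-0.04 [array([320.5642658 , 698.88718878]), array([500.36897492, 697.95238435])]
-0.034 [array([323.84021439, 707.35681934]), array([497.32395198, 706.45682196])]
61.9167
```

View pics/tabz.png

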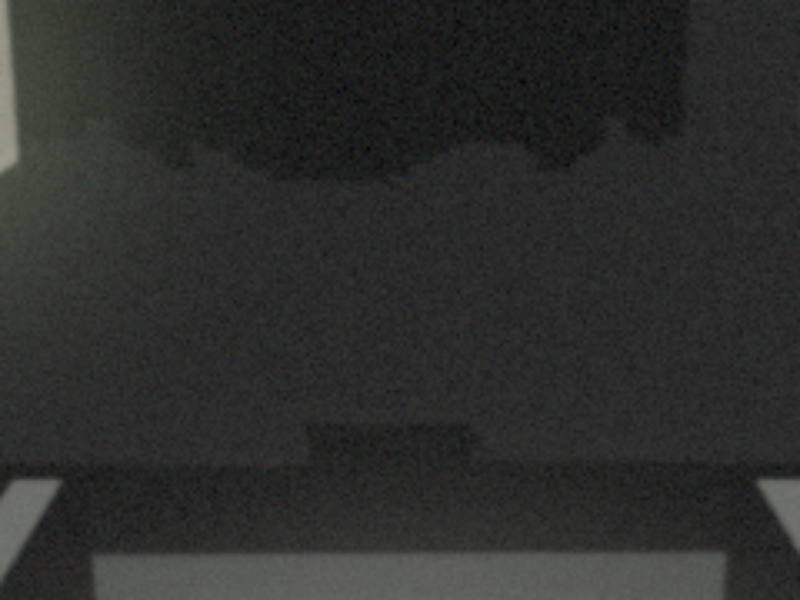

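The crop missed the tab, so I view the whole picture.

View pics/tab.png

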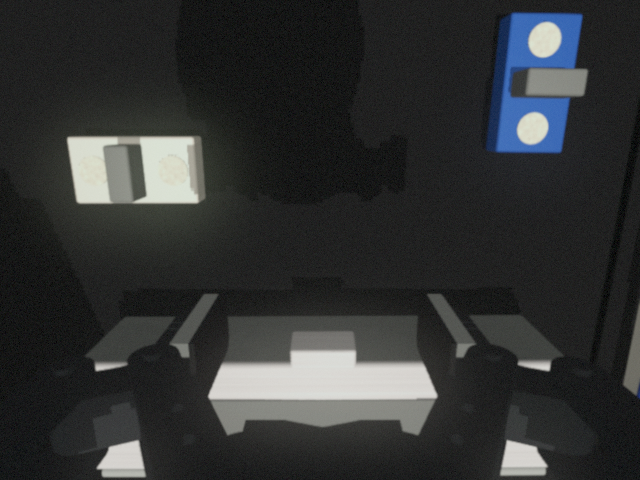

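The picture shows the shut cover's tab at (323,348), about 36 mm wide and clear on both sides. I pinch its sides, lift it along the hinge arc and reopen the cover.

```bash
cat >> h.py <<'E'
def tabpos(a):
    "TCP for pads on the tab's sides at cover angle a"
    h=np.array([.038,.066]); u=np.array([-np.cos(a),np.sin(a)]); n=np.array([np.sin(a),np.cos(a)])
    nc=np.interp(a,[0,1.57],[-.012,.010]); c=h+u*.0795+n*nc
    return np.array([*bay(0,c[0]-.011),c[1]-.002])
E
python3 - <<'E'
from h import *
q=down(np.pi+C[2]); bot.set_gripper(.62)
p=tabpos(0); bot.move_pose([p[0],p[1],.10],q); hit=bot.move_linear(p,speed=.05,until_force=6)
print(hit,bot.read_position(),p)
if not hit:
    bot.set_gripper(0,grasp_force=100); print(bot.read_gripper_width(),bot.read_finger_force(),bot.read_ft_force().round(1))
    for a in (.06,.12,.2,.3):
        bot.move_linear(tabpos(a),speed=.04); print(a,bot.read_gripper_width(),bot.read_ft_force().round(1),bot.read_position().round(3))
print(bot.read_clock())
E
```

```text
False [ 0.44528209 -0.00635458  0.05221697] [ 0.44500094 -0.006315    0.052     ]
0.38172119989328074 98.9455097168684 [-0.1  3.1  3.2]
0.06 0.3799158556822499 [ 3.9  4.2 -3.6] [ 0.445 -0.006  0.058]
0.12 0.382532116944154 [ 7.   3.4 -9.5] [ 0.446 -0.006  0.063]
0.2 0.38360924020790776 [ 8.9  3.8 -6.1] [ 0.449 -0.006  0.072]
0.3 0.3788224908294571 [16.6  6.7 -6.2] [ 0.454 -0.006  0.082]
65.2917
```

```bash
python3 - <<'E'
from h import *
bot.set_gripper(0,grasp_force=45); print(bot.read_ft_force().round(1))
for a in np.arange(.4,1.75,.13):
    bot.move_linear(tabpos(a),speed=.06); w=bot.read_gripper_width(); print(round(a,2),round(w,3),bot.read_ft_force().round(1))
    if w<.3: break
snap("side","open"); 
for d in bot.search_frame("side","cover"): print(d)
print(bot.read_clock())
s=cv2.imread("pics/open.png")[130:330,260:500]; cv2.imwrite("pics/open_z.png",cv2.resize(s,(720,600)))
E
```

```text
[15.7  6.9 -6.2]
0.4 0.38 [ 17.4   6.  -12.7]
0.53 0.379 [ 16.5   4.7 -15.7]
0.66 0.38 [ 15.6   3.7 -18.7]
0.79 0.379 [ 12.1   4.4 -17.1]
0.92 0.38 [ 15.7   4.5 -21.4]
1.05 0.382 [ 13.3   2.3 -23.1]
1.18 0.382 [  3.7   3.3 -18.3]
1.31 0.384 [  6.9   1.2 -20.7]
1.44 0.379 [  4.9   2.  -16.4]
1.57 0.379 [-1.5  5.  -1.1]
1.7 0.163 [ 0.7 -0.5 -0.1]
{'bbox': [417.0, 219.5, 27.5, 17.5], 'confidence': 0.95}
69.3917
```

View pics/open_z.png

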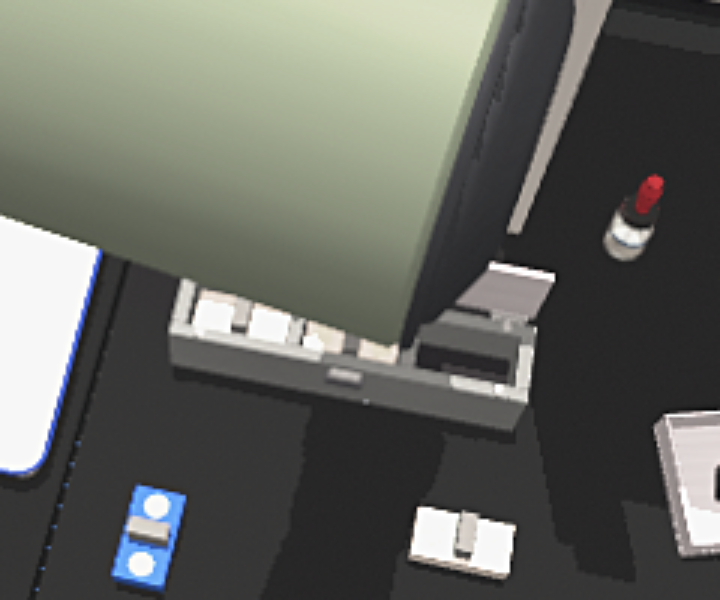

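The cover is open again at about 1.6 rad, the left and middle bays are filled, and the cartridge waits on the bench. I push the cover further back, then fetch the last cartridge.

```bash
python3 - <<'E'
from h import *
p=bot.read_position(); bot.move_linear([p[0],p[1],.24],speed=.2); bot.set_gripper(0)
q=down(np.pi+C[2]); b=bay(0)
bot.move_linear([.47,b[1],.24],speed=.2); bot.move_linear([.47,b[1],.12],speed=.2)
hit=bot.move_linear([.549,b[1],.12],speed=.04,until_force=12); print(hit,bot.read_position().round(3),bot.read_ft_force().round(1))
bot.move_linear([.45,b[1],.13],speed=.15); bot.set_gripper(.5)
r=look([.36,-.12],"cd",0.)
snap("side","open2"); s=cv2.imread("pics/open2.png")[130:330,260:500]; cv2.imwrite("pics/open2_z.png",cv2.resize(s,(720,600)))
print(bot.read_clock())
E
```

```text
False [ 0.549 -0.006  0.12 ] [ 1.   0.2 -0.6]
near (np.float64(0.003476806377586308), [276.6, 230.7, 92.5, 57.5])
(array([ 0.35883474, -0.12138005,  0.01754791]), np.float64(19.998170852661133), 70)
75.875
```

View pics/open2_z.png

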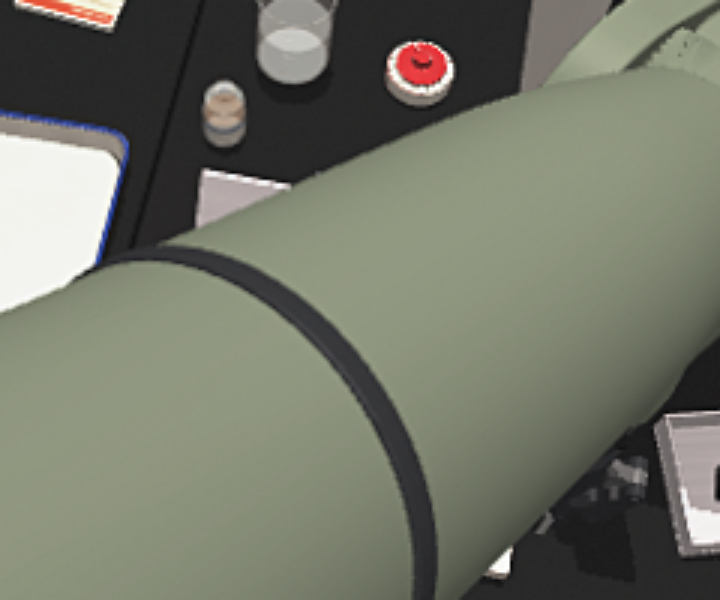

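The cover is leaning well back (its corner shows at (203,170)), and the small bottle is still standing.

```bash
python3 - <<'E'
from h import *
g=pick(.3596,-.1205,0.0,0.)
if bot.read_gripper_width()>.1:
    z=insert(-.092,g)
    if z<.0195 and bot.read_gripper_width()>.1: release()
print(bot.read_position(),bot.read_clock())
E
```

```text
pick False 0.025254976547165388 0.1473039476828371 59.31460797786713
0.14538348966788703 58.485851883888245
held 0.14282387635174112 58.489733934402466
bottom z 0.0565334972644873 True [-0.5  0.6  4.4] [0.04 0.1  0.02]
[ 0.49842551 -0.09799786  0.08178847] 80.4417
```

It caught on the rim, so I do a small search around that position.

```bash
python3 - <<'E'
from h import *
g=.02525; b=bay(-.092)
for dx,dy in [(.0015,0),(-.0015,0),(0,.0015),(0,-.0015),(.0025,0),(-.0025,0),(0,.0025),(0,-.0025),(.002,.002),(-.002,.002),(.002,-.002),(-.002,-.002),(.004,0),(-.004,0)]:
    p=b+[dx,dy]
    bot.move_linear([*p,g+.062],speed=.05)
    bot.move_linear([*p,.018+g-.002],speed=.04,until_force=7); z=bot.read_position()[2]-g
    print(dx,dy,z.round(4),bot.read_ft_force().round(1),bot.read_moment().round(2),round(bot.read_gripper_width(),3))
    if z<.05: break
print(bot.read_clock())
E
```

```text
0.0015 0 0.0181 [-1.   0.9  6.2] [-0.01 -0.   -0.01] 0.143
81.7333
```

Seated at 18.1 mm. I release it, go over the cover and swing it shut from behind.

```bash
python3 - <<'E'
from h import *
release()
q=down(np.pi+C[2]); y=bay(0)[1]
bot.set_gripper(0); bot.move_pose([.44,y,.26],q); snap("wrist","full")
bot.move_linear([.63,y,.26],speed=.25); bot.move_linear([.63,y,.115],speed=.15)
def pos(a):
    h=np.array([.038,.066]); u=np.array([-np.cos(a),np.sin(a)]); n=np.array([np.sin(a),np.cos(a)])
    c=h+u*.07+n*.004; return [*bay(0,c[0]+.011*min(1,np.sin(a)*1.3)),c[1]]
for p in [[.575,y,.115],pos(1.45)]: bot.move_linear(p,speed=.08); print(bot.read_ft_force().round(1))
for a in np.arange(1.3,.15,-.15):
    bot.move_linear(pos(a),speed=.12); print(round(a,2),bot.read_ft_force().round(1))
b=bay(0,-.032)
bot.move_linear([*b,.08],speed=.05)
hit=bot.move_linear([*b,.062],speed=.03,until_force=22); print(hit,bot.read_position().round(4),bot.read_ft_force().round(1))
print(bot.read_clock())
cv2.imwrite("pics/full_z.png",cv2.resize(cv2.imread("pics/full.png")[180:380,130:530],(800,400)))
E
```

```text
[0.6 0.  0.5]
[ 0.4 -0.4 -0.1]
1.3 [-0.6  0.8 -0.3]
1.15 [ 0.7 -0.2  0.1]
1.0 [-0.5 -0.9  0.1]
0.85 [-0.8 -0.5  0.6]
0.7 [-0.6  0.6 -0.4]
0.55 [-0.  -0.8 -0.3]
0.4 [-0.1 -0.2 -0.6]
0.25 [-0.3 -0.5  0.9]
True [ 0.4652 -0.0063  0.0688] [-2.8 -0.6 11.7]
90.4833
```

```bash
python3 - <<'E'
from h import *
b=bay(0,-.032)
bot.move_linear([*b,.15],speed=.15); bot.move_pose([.36,-.006,.28],down(np.pi)); bot.wait(.5); T,im=snap("wrist","end")
print([w2px("wrist",T,[[*bay(s*.14,-.04),.069]])[0].round(0) for s in(-1,1)])
bot.goto_joints([1.166,.326,-.193,1.052,0,1.437]); T,s=snap("side","ends")
cv2.imwrite("pics/fin.png",np.hstack([cv2.resize(im[:,:,::-1],(400,300)),cv2.resize(s[130:330,260:527,::-1],(400,300))]))
print(bot.read_clock())
E
```

```text
[array([173., 310.]), array([473., 308.])]
94.5667
```

View pics/fin.png

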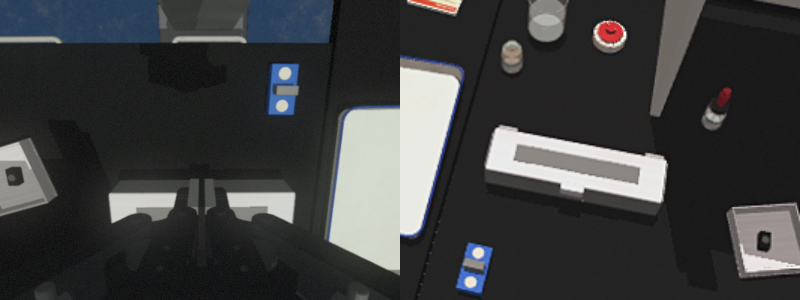

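The final pictures show the cover shut and level, at rows matching the prediction. The cell is in the dish, the tray is empty, both bottles are standing and the arm is clear.

```bash
python3 -c "
from cell import bot
print(bot.close_job())"
```

```text
the job is handed in; nothing more can be done
None
```

Job handed in at about 95 s of the 210 s: the right bay's spent cell is in the waste dish, new cartridges are seated in all three bays, the cover is pressed shut and both bottles still stand. On the way one cartridge was dropped and picked up again, and the cover was knocked shut early and had to be reopened; no verdict came back.

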